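Move the sample canister from the tripod to the platform stand

ROBOT

A 6-joint arm with a two-finger parallel gripper is mounted at the origin on a cart in front of the work surface, level with it; the furniture and walls round the work are solid. World frame = base frame: x ahead of the robot, y to its left, z up, the work surface at z = 0. Lengths are in m, angles in rad, forces in N, time in s.
With the tool pointing down it reaches from about 0.25 to 0.725 m from the base axis. Payload 9.7 kg.
Tool frame: the origin (TCP) lies midway between the tips of the shut fingers; the grasp point (between the pads) lies r.grasp_offset behind it (r.grasp_offset is the distance from the TCP to the grasp point, in m); z points along the fingers, y is the line along which they close (so a half turn about z gives the same grasp; the last joint's range is limited). The gripper opens to 85 mm and grips with 20 to 120 N. Pads are 22 mm wide; open, the fingers measure 114 mm over their backs; the gripper's body (76 mm by 85 mm) begins 54 mm behind the grasp point. The pads swing forward as they close: fully open they stand 13 mm farther back than shut.
Start: joints at [-1.174, 0.087, 0.176, 1.66, 0, 1.571], TCP at [0.213, -0.507, 0.231] pointing down, gripper open.
Joint ranges: [-3.13, 3.13], [-0.85, 1.81], [-1.15, 1.24], [-2.2, 2.28], [-1.44, 1.52], [-3.14, 3.14]. Speed limits (rad/s): [2.22, 2.22, 2.57, 3.14, 3.14, 3.14].

INTERFACE

Orientations are given as a 3x3 rotation matrix whose columns are the frame's x, y, z axes.
In Python, from station import r gives the robot as it stands. The module is installed in compiled form; this text tells all that it offers.
- The arm moves only by the shell command python3 -m jog 'ROWS'. ROWS is JSON, a list of rows, each an object of numbers: "dx", "dy", "dz": the shift along the tool's x, y, z in mm; "turn": the turn about the tool's z in rad; "hand": the finger opening in mm, from 0 to 85.4. In form: [{"dx": .., "dy": .., "dz": .., "turn": .., "hand": ..}, ...]. A call has exactly 5 rows; each row is the pose to reach, as a shift and turn from the pose commanded when the call began, along the tool's axes at that moment; what a row does not reach only later rows make up. A row lasts 1/12 s, in which the tool goes at most 41.7 mm and 7.16 degrees, less where a joint would pass 70% of its speed; a pose out of reach is approached as far as the arm can. A call with a gripper value outside its range is refused whole. The fingers move at their own pace and stop on an object; the grip force is fixed at half the most. Time passes only in rows, so rows that repeat a pose let the fingers close, or fill a call up. It gives the time, the measured TCP pose, the force, the opening and the grip force at its end, in the units of the state.
- r.sense(): the state, without advancing time (a new reading comes with each control period).
- r.get_image(name): name is "scene" or "top" or "wrist"; returns the picture (420x560x3 uint8, red, green, blue); there is no depth.
- r.calibration(name): a dict with "intrinsics" (3x3 intrinsics, pixels), "eye" and "orientation" of the camera in the world. Camera axes: x right, y down, z forward; pixel columns grow to the right and rows downward; lengths in m; the calibration is good to about 2 mm. A picture is of the moment at which its call begins: read the wrist's pose just before it. calibration takes no time and is no camera call; for the wrist camera it gives the pose at the moment of the call.
- r.close_job(): hands the job in; it is judged then, once.
The state is a dict: "t": time; "joint_positions": joint angles; "joint_vel": joint speeds; "joint_efforts": joint torques, N m; "tool_pos": TCP position; "orientation": TCP orientation; "ft_force": force on the tool from outside, world axes, zero at the start; "wrist_torque": the same for the moment, N m; "finger_gap": finger opening in m; "grasp_force": force on a finger pad.
Only numpy, scipy, OpenCV 4.12 (cv2) and the standard library are available. Lean on these libraries where they do the work, as an engineer would, in place of code of your own. Each camera call takes 0.05 s, during which the arm holds its last target. There are 200 camera calls.

TASK

Swing up the folded carrying handle of the steel canister, lift the canister off its tripod by that handle, and set it down upright in the middle of the round platform of the platform stand beside it. Nobody has measured how high the platform is clamped, so lower the canister slowly until you feel it touch, and let go only then: no bump and no drop. Keep the canister roughly level all the way and leave the bottles and the cup where they are.

Things in the scene. Friction and masses are not known exactly. Their poses are not given: they have to be found in the camera images.
- canister: closed steel canister, 84 mm in diameter (lid 87 mm), lid top 81 mm above its underside, 0.35 to 0.65 kg. Origin: centre of its underside; z up. Two ears carry the folding handle; the hinge line runs along the canister's y axis, 86 mm above the underside. It starts loose on the tripod, turned any way, the handle folded over to its +x side.
- bail_grip (a point): centre of the handle's grip, a black round bar 14 mm thick and 56 mm long, parallel to the canister's y axis, 75 mm from the hinge line; thin steel arms run from its ends to the ears, 50 mm off the middle. The point's z axis points from the hinge line to the grip. The bar is fixed to the arms and does not roll: a firm pinch holds it against turning and tips the canister.
- bail_part (a joint): angle of the folding handle, rad: 0 standing straight up, positive folded over towards the canister's +x side (starts at 0.75 to 1.05, limits -1.2 and 1.2). The hinge has a little friction (0.02 N m): the handle stays where it is put.
- tripod: fixed steel tripod: a flat round seat 100 mm in diameter, 60 mm above the bench, with three upright pins round it that stand 9 mm above the seat and about 3 mm clear of the canister. Origin: on the bench under the middle of the seat.
- platform_stand: fixed stand: square grey base 110 mm wide, 12 mm high, a sleeve with clamp knob, and a column with a flat round level platform 110 mm in diameter, rubber-topped, centred over the base. The platform is clamped (rigid under 50 N), its top anywhere 50 to 95 mm above the bench; that height is not reported. Origin: on the bench under the middle of the base.
- small_bottle: bystander: screw-cap bottle 33 mm in diameter, 62 mm high, white cap; origin at the centre of its underside
- wide_bottle: bystander: screw-cap bottle 35 mm in diameter, 68 mm high, wide cap; origin at the centre of its underside
- tip_cup: bystander: small clear cup of tips, 49 mm in diameter, 61 mm high; origin at the centre of its underside
- tall_bottle: bystander: screw-cap bottle 43 mm in diameter, 92 mm high; origin at the centre of its underside

How it is judged:
By the outcome, as a careful person would: the job done as asked, in the order asked, and still so for the second after the job is handed in, with the robot touching nothing.
It also fails if it takes over 56 s, if anything falls off the work surface, if the arm or the gripper's body presses on something with over 40 N, if the wrist force passes 120 N, or if a joint passes its speed limit or range.

## Working session

There is one attempt and no reset: what is moved stays moved. The work goes in short steps, Python scripts to look and compute and a shell command to move; the robot and the scene stay as the last step left them, time stands still between calls to the robot, and variables do not carry over. Pictures are saved under pics/ and viewed, at most 13 in all, crops included, and the job is handed in when it is done.

```bash
mkdir -p pics; python3 - <<'E'
from station import r
import cv2,numpy as np
np.set_printoptions(precision=4,suppress=True)
for n in("scene","top","wrist"):
    c=r.calibration(n);im=r.get_image(n);cv2.imwrite(f"pics/{n}0.png",im[:,:,::-1]);print(n,c)
s=r.sense();print(s,r.grasp_offset)
E
```

```text
scene {'intrinsics': array([[527.1431,   0.    , 273.8954],
       [  0.    , 527.1431, 211.654 ],
       [  0.    ,   0.    ,   1.    ]]), 'eye': array([-0.3033,  0.7098,  0.7769]), 'orientation': array([[-0.5625, -0.4368,  0.702 ],
       [-0.8267,  0.3088, -0.4702],
       [-0.0114, -0.8449, -0.5348]])}
top {'intrinsics': array([[398.7893,   0.    , 276.2786],
       [  0.    , 398.7893, 204.1485],
       [  0.    ,   0.    ,   1.    ]]), 'eye': array([0.4209, 0.1653, 1.2251]), 'orientation': array([[-0.0014, -0.9962,  0.0867],
       [-1.    ,  0.0016,  0.0022],
       [-0.0023, -0.0867, -0.9962]])}
wrist {'intrinsics': array([[320.2918,   0.    , 279.177 ],
       [  0.    , 320.2918, 213.7061],
       [  0.    ,   0.    ,   1.    ]]), 'eye': array([ 0.287 , -0.4767,  0.373 ]), 'orientation': array([[ 0.3857, -0.8757, -0.2905],
       [-0.9226, -0.3664, -0.1203],
       [-0.0011,  0.3144, -0.9493]])}
{'t': 0.15, 'joint_positions': array([-1.174 ,  0.0873,  0.1753,  1.6598, -0.    ,  1.5708]), 'joint_vel': array([-0.0004, -0.0037,  0.0021,  0.    , -0.0014,  0.0006]), 'joint_efforts': array([  0.0015, -52.0762,  46.5044,   0.0139,   0.0001,  -0.    ]), 'tool_pos': array([ 0.2125, -0.5071,  0.2307]), 'orientation': array([[ 0.9223,  0.3865, -0.0004],
       [ 0.3865, -0.9223,  0.0009],
       [-0.    , -0.001 , -1.    ]]), 'ft_force': array([0.2898, 0.0756, 0.5554]), 'wrist_torque': array([0.0173, 0.0355, 0.0042]), 'grasp_force': 0.0, 'finger_gap': 0.08568466479131999} 0.0187
```

View pics/scene0.png

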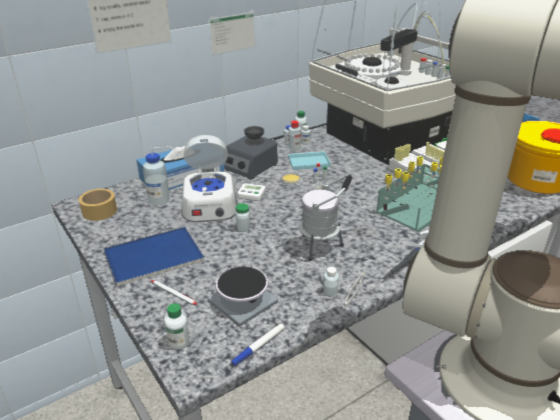

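View pics/top0.png

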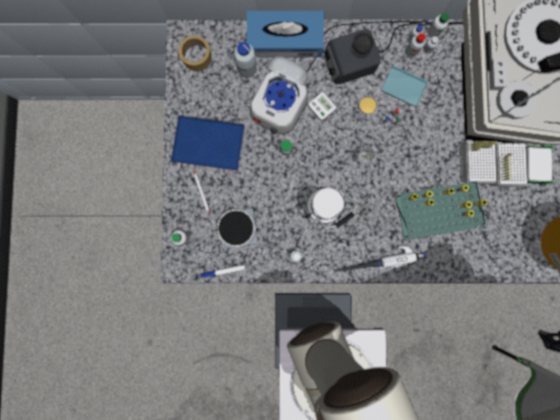

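The scene view shows the canister at about (320,212) with its black grip at (346,184), and the platform at (242,285). In the top view the lid is at (328,204), the grip at (345,219) and the platform at (235,228). Next I measure these from both views.

```bash
cat > h.py <<'E'
import cv2,numpy as np
from station import r
np.set_printoptions(precision=4,suppress=True)
def ray(c,p):
    d=c["orientation"]@np.linalg.solve(c["intrinsics"],[p[0],p[1],1.]);return c["eye"],d/np.linalg.norm(d)
def tri(cs,ps):
    A=0;b=0;R=[ray(c,p) for c,p in zip(cs,ps)]
    for o,d in R:
        P=np.eye(3)-np.outer(d,d);A=A+P;b=b+P@o
    X=np.linalg.solve(A,b);return X,[np.linalg.norm(np.cross(X-o,d)) for o,d in R]
def plane(c,p,z):
    o,d=ray(c,p);return o+d*(z-o[2])/d[2]
def blob(im,box,f):
    x0,y0,x1,y1=box;m=np.zeros(im.shape[:2],np.uint8);m[y0:y1,x0:x1]=f(im[y0:y1,x0:x1].astype(int))*255
    cs=cv2.findContours(m,cv2.RETR_EXTERNAL,cv2.CHAIN_APPROX_NONE)[0];return max(cs,key=cv2.contourArea),m
dark=lambda a:a.max(2)<50
E
python3 - <<'E'
from h import *
S,T=r.calibration("scene"),r.calibration("top")
s,t=[cv2.imread(f"pics/{n}0.png") for n in("scene","top")]
def rep(name,bs,bt,f):
    out=[]
    for im,b in((s,bs),(t,bt)):
        k,m=blob(im,b,f);M=cv2.moments(k);c=(M['m10']/M['m00'],M['m01']/M['m00']);rc=cv2.minAreaRect(k)
        e=cv2.fitEllipse(k) if len(k)>5 else None
        print(name,c,M['m00'],rc,e);out.append((c,rc,e))
    print(name,tri([S,T],[out[0][0],out[1][0]]));return out
rep("grip",(330,170,360,205),(330,208,360,230),dark)
p=rep("plat",(210,262,275,305),(212,205,262,250),lambda a:a.max(2)<45)
print("plat ell",tri([S,T],[p[0][2][0],p[1][2][0]]))
br=lambda a:a.min(2)>170
k,m=blob(t,(305,180,350,225),br);print("lid",cv2.fitEllipse(k),plane(T,cv2.fitEllipse(k)[0],.141))
a=cv2.resize(s[165:265,285:365],None,fx=5,fy=5,interpolation=2);b=cv2.resize(t[180:240,300:370],None,fx=5,fy=5,interpolation=2)
o=np.zeros((500,760,3),np.uint8);o[:,:400]=a;o[:300,405:755]=b;cv2.imwrite("pics/c1.png",o)
E
```

```text
Traceback (most recent call last):
  File "h.py", line 15, in blob
    cs=cv2.findContours(m,cv2.RETR_EXTERNAL,cv2.CHAIN_APPROX_NONE)[0];return max(cs,key=cv2.contourArea),m
                                                                             ~~~^^^^^^^^^^^^^^^^^^^^^^^^
ValueError: max() iterable argument is empty
```

```bash
python3 - <<'E'
from h import *
S,T=r.calibration("scene"),r.calibration("top")
s,t=[cv2.imread(f"pics/{n}0.png") for n in("scene","top")]
a=cv2.resize(s[165:265,285:365],None,fx=5,fy=5,interpolation=2);b=cv2.resize(t[180:240,300:370],None,fx=5,fy=5,interpolation=2)
o=np.zeros((500,760,3),np.uint8);o[:,:400]=a;o[:300,405:755]=b;cv2.imwrite("pics/c1.png",o)
def rep(name,bs,bt,ths):
    out=[]
    for im,b,th in((s,bs,ths[0]),(t,bt,ths[1])):
        k,m=blob(im,b,lambda a:a.max(2)<th);M=cv2.moments(k);c=(M['m10']/M['m00'],M['m01']/M['m00']);rc=cv2.minAreaRect(k)
        e=cv2.fitEllipse(k)
        print(name,np.array(c),M['m00'],rc,e);out.append((c,rc,e))
    print(name,tri([S,T],[out[0][0],out[1][0]]));return out
print(s[170:205,335:355].max(2).min(),t[208:230,330:360].max(2).min(),s[285,242],t[228,235])
rep("grip",(332,172,360,205),(330,208,360,230),(70,75))
p=rep("plat",(210,262,275,305),(212,205,262,250),(60,60))
print("plat ell",tri([S,T],[p[0][2][0],p[1][2][0]]))
k,m=blob(t,(305,180,350,225),lambda a:a.min(2)>170);print("lid",cv2.fitEllipse(k),plane(T,cv2.fitEllipse(k)[0],.141))
E
```

```text
60 36 [61 60 59] [35 34 32]
grip [346.8122 181.6995] 35.5 ((346.9000244140625, 181.70001220703125), (4.0249223709106445, 12.074766159057617), 26.56505012512207) ((346.56976318359375, 182.28311157226562), (4.0747504234313965, 13.698670387268066), 24.43257713317871)
grip [344.2606 219.4836] 71.0 ((344.10467529296875, 219.71841430664062), (5.407575607299805, 20.54878807067871), 57.2647705078125) ((343.638427734375, 219.79302978515625), (4.860208988189697, 23.17293357849121), 56.076515197753906)
grip (array([ 0.4705, -0.0081,  0.1946]), [np.float64(3.89616191712967e-05), np.float64(3.89616191711631e-05)])
plat [251.7778 301.4444] 1.5 ((252.5500030517578, 301.14996337890625), (1.2649108171463013, 3.4785051345825195), 71.56504821777344) ((253.0587158203125, 299.5749816894531), (1.9859693050384521, 6.200423717498779), 39.81205368041992)
plat [235.3888 227.4851] 775.5 ((235.75001525878906, 227.25001525878906), (31.11269760131836, 31.819805145263672), 45.0) ((235.3797149658203, 227.4832000732422), (31.304845809936523, 31.63339614868164), 80.03317260742188)
plat (array([0.4483, 0.2826, 0.0032]), [np.float64(0.012915533720540238), np.float64(0.0129155337205402)])
plat ell (array([0.4474, 0.2811, 0.0086]), [np.float64(0.014126190654294093), np.float64(0.014126190654294168)])
lid ((327.59222412109375, 203.81298828125), (29.081829071044922, 32.5710334777832), 8.108162879943848) [0.516  0.0277 0.141 ]
```

View pics/c1.png

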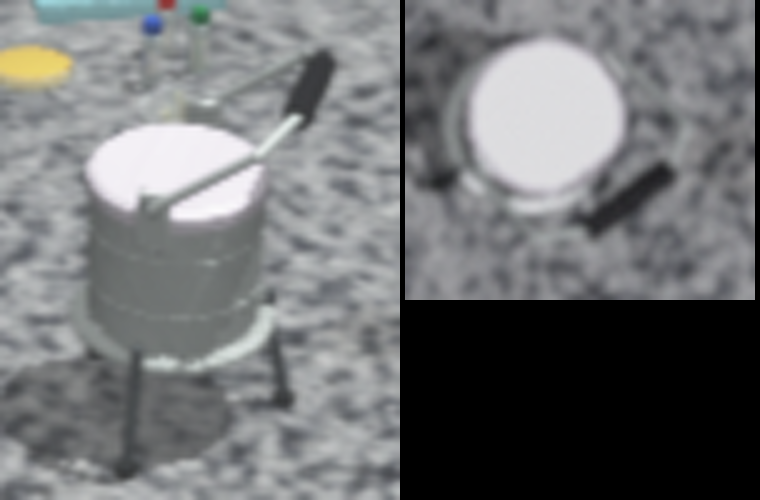

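The crop shows the grip bar running from about (337,224) to (353,215) in the top view. In the scene view it runs from (349,176) to (345,189). Triangulated grip ≈ (0.4705, -0.008, 0.195) and lid ≈ (0.517, 0.027). Their 59 mm horizontal offset fits θ≈0.9 with the grip about 192 mm high. I'll move over there and turn the tool for close views.

```bash

python3 -m jog '[{"dx":10,"dy":-10,"dz":-25,"turn":0,"hand":85},{"dx":30,"dy":-28,"dz":-40,"turn":0,"hand":85},{"dx":57,"dy":-53,"dz":-55,"turn":0,"hand":85},{"dx":84,"dy":-78,"dz":-65,"turn":0,"hand":85},{"dx":111,"dy":-103,"dz":-70,"turn":0,"hand":85}]'
python3 -m jog '[{"dx":27,"dy":-25,"dz":0,"turn":0,"hand":85},{"dx":54,"dy":-50,"dz":0,"turn":0,"hand":85},{"dx":81,"dy":-75,"dz":0,"turn":0,"hand":85},{"dx":108,"dy":-100,"dz":0,"turn":0,"hand":85},{"dx":135,"dy":-125,"dz":0,"turn":0,"hand":85}]'
python3 -m jog '[{"dx":27,"dy":-25,"dz":0,"turn":0,"hand":85},{"dx":54,"dy":-50,"dz":0,"turn":0,"hand":85},{"dx":81,"dy":-75,"dz":0,"turn":0,"hand":85},{"dx":108,"dy":-100,"dz":0,"turn":0,"hand":85},{"dx":135,"dy":-125,"dz":0,"turn":0,"hand":85}]'
python3 -m jog '[{"dx":25,"dy":-22,"dz":0,"turn":0,"hand":85},{"dx":50,"dy":-45,"dz":0,"turn":0,"hand":85},{"dx":70,"dy":-65,"dz":0,"turn":0,"hand":85},{"dx":76,"dy":-70,"dz":0,"turn":0,"hand":85},{"dx":76,"dy":-70,"dz":0,"turn":0,"hand":85}]'
python3 -m jog '[{"dx":0,"dy":0,"dz":0,"turn":-0.12,"hand":60},{"dx":0,"dy":0,"dz":0,"turn":-0.24,"hand":60},{"dx":0,"dy":0,"dz":0,"turn":-0.36,"hand":60},{"dx":0,"dy":0,"dz":0,"turn":-0.48,"hand":60},{"dx":0,"dy":0,"dz":0,"turn":-0.6,"hand":60}]'
python3 -m jog '[{"dx":0,"dy":0,"dz":0,"turn":-0.12,"hand":60},{"dx":0,"dy":0,"dz":0,"turn":-0.24,"hand":60},{"dx":0,"dy":0,"dz":0,"turn":-0.36,"hand":60},{"dx":0,"dy":0,"dz":0,"turn":-0.48,"hand":60},{"dx":0,"dy":0,"dz":0,"turn":-0.6,"hand":60}]'
python3 -m jog '[{"dx":0,"dy":0,"dz":0,"turn":-0.12,"hand":40},{"dx":0,"dy":0,"dz":0,"turn":-0.24,"hand":40},{"dx":0,"dy":0,"dz":0,"turn":-0.36,"hand":40},{"dx":0,"dy":0,"dz":0,"turn":-0.48,"hand":40},{"dx":0,"dy":0,"dz":0,"turn":-0.53,"hand":40}]'
python3 - <<'E'
from h import *
s=r.sense();print(s["joint_positions"],s["tool_pos"],s["orientation"],s["t"],s["finger_gap"])
c=r.calibration("wrist");cv2.imwrite("pics/w1.png",r.get_image("wrist")[:,:,::-1])
import pickle;pickle.dump(c,open("w1.pkl","wb"))
E
```

```text
t: 0.57
tool_pos: [0.2754, -0.3682, 0.3024]
orientation: [[0.923, 0.386, 0.001], [0.386, -0.923, -0.001], [0.0, 0.001, -1.0]]
ft_force: [1.0, -0.0, 0.6]
finger_gap: 0.0852
grasp_force: 0.0
t: 0.98
tool_pos: [0.3515, -0.2002, 0.3012]
orientation: [[0.922, 0.386, 0.0], [0.386, -0.922, -0.0], [0.0, 0.0, -1.0]]
ft_force: [1.7, 0.1, 0.7]
finger_gap: 0.0849
grasp_force: 0.0
t: 1.4
tool_pos: [0.4278, -0.0325, 0.3013]
orientation: [[0.922, 0.387, 0.0], [0.387, -0.922, -0.0], [0.0, 0.0, -1.0]]
ft_force: [1.3, -0.8, -0.4]
finger_gap: 0.0849
grasp_force: 0.0
t: 1.82
tool_pos: [0.471, 0.0611, 0.3005]
orientation: [[0.921, 0.389, -0.001], [0.389, -0.921, -0.0], [-0.001, -0.0, -1.0]]
ft_force: [-0.0, -0.2, 0.1]
finger_gap: 0.0848
grasp_force: 0.0
t: 2.23
tool_pos: [0.4701, 0.0581, 0.3015]
orientation: [[0.539, 0.842, 0.0], [0.842, -0.539, -0.0], [-0.0, 0.0, -1.0]]
ft_force: [1.0, 0.1, -0.2]
finger_gap: 0.0603
grasp_force: 0.0
t: 2.65
tool_pos: [0.4701, 0.058, 0.3015]
orientation: [[-0.031, 1.0, 0.0], [1.0, 0.031, -0.0], [-0.0, 0.0, -1.0]]
ft_force: [0.3, -0.4, 0.1]
finger_gap: 0.0598
grasp_force: 0.0
t: 3.07
tool_pos: [0.4701, 0.0581, 0.3015]
orientation: [[-0.532, 0.846, 0.0], [0.846, 0.532, -0.0], [-0.0, -0.0, -1.0]]
ft_force: [0.4, -0.7, 0.4]
finger_gap: 0.0402
grasp_force: 0.0
[ 0.1231 -0.0569  0.169   1.7966 -0.0003  1.1324] [0.4701 0.0581 0.3015] [[-0.5325  0.8465  0.0001]
 [ 0.8465  0.5325 -0.0003]
 [-0.0003 -0.0001 -1.    ]] 3.0667 0.04016071639241183
```

View pics/w1.png

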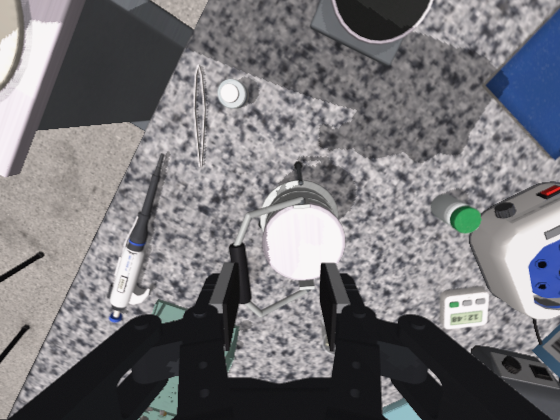

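The wrist view shows the lid at (304,241), with the bar running from about (237,245) to (242,302). The ears are near (302,202) and (312,288), and the platform is cut off at the top edge. I'll take a second view 110 mm along tool +x.

```bash

python3 -m jog '[{"dx":30,"dy":0,"dz":-10,"turn":0,"hand":40},{"dx":60,"dy":0,"dz":-20,"turn":0,"hand":40},{"dx":90,"dy":0,"dz":-30,"turn":0,"hand":40},{"dx":110,"dy":0,"dz":-30,"turn":0,"hand":40},{"dx":110,"dy":0,"dz":-30,"turn":0,"hand":40}]'
python3 - <<'E'
from h import *
c=r.calibration("wrist");cv2.imwrite("pics/w2.png",r.get_image("wrist")[:,:,::-1])
import pickle;pickle.dump(c,open("w2.pkl","wb"));print(c["eye"])
E
```

```text
t: 3.53
tool_pos: [0.411, 0.154, 0.3324]
orientation: [[-0.528, 0.849, 0.001], [0.849, 0.528, 0.001], [0.0, 0.002, -1.0]]
ft_force: [-0.3, 0.2, 0.4]
finger_gap: 0.0399
grasp_force: 0.0
[0.368  0.2219 0.4748]
```

View pics/w2.png

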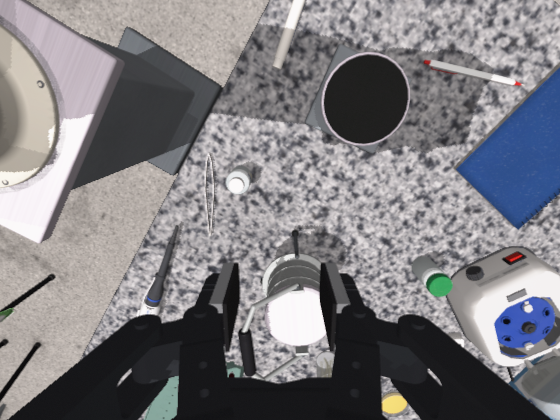

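The second view shows the whole platform disc, centred at about (366,99), and the lid at (297,312). The bar is partly hidden behind a finger.

```bash
cat >m.py <<'E'
from h import *
import pickle
S,T=r.calibration("scene"),r.calibration("top");W1,W2=[pickle.load(open(f"w{i}.pkl","rb")) for i in(1,2)]
s,t,w1,w2=[cv2.imread(f"pics/{n}.png") for n in("scene0","top0","w1","w2")]
# platform: rubber (dark) ellipse
K={}
for n,im,b,th in(("w2",w2,(315,45,415,155),40),("top",t,(212,205,262,250),60),("scene",s,(214,265,272,305),85)):
    k,m=blob(im,b,lambda a:a.max(2)<th);h=cv2.convexHull(k);K[n]=cv2.fitEllipse(h);print(n,K[n],cv2.contourArea(k))
C={"w2":W2,"top":T,"scene":S}
for a,b in(("w2","top"),("w2","scene"),("scene","top")): print(a,b,*tri([C[a],C[b]],[K[a][0],K[b][0]]))
print("3",*tri([W2,T,S],[K[n][0] for n in("w2","top","scene")]))
# lid
for n,im,b,c in(("w1",w1,(255,195,350,285),W1),("top",t,(305,180,350,225),T),):
    k,m=blob(im,b,lambda a:a.min(2)>(200 if n=="w1" else 170));e=cv2.fitEllipse(cv2.convexHull(k));print("lid",n,e,plane(c,e[0],.141));K["l"+n]=e[0]
print("lid tri",*tri([W1,T],[K["lw1"],K["ltop"]]))
# bar
k,m=blob(w1,(226,238,254,306),lambda a:a.max(2)<60);print("bar w1",cv2.minAreaRect(k))
cv2.imwrite("pics/c2.png",np.hstack([cv2.resize(w1[185:325,210:350],(600,600)),]))
E
python3 m.py
```

```text
w2 ((365.4132080078125, 98.81773376464844), (80.31011199951172, 88.91383361816406), 29.645893096923828) 5509.0
top ((235.3495330810547, 227.47593688964844), (31.88531494140625, 32.28488540649414), 79.07927703857422) 775.5
scene ((241.38690185546875, 282.07818603515625), (30.14752960205078, 46.76806640625), 86.03060150146484) 1067.0
w2 top [0.4545 0.2879 0.0515] [np.float64(0.00033704962516291305), np.float64(0.0003370496251629563)]
w2 scene [0.4542 0.2874 0.0542] [np.float64(0.00022997876666075535), np.float64(0.00022997876666074562)]
scene top [0.4543 0.2878 0.0544] [np.float64(0.0001762168011542069), np.float64(0.00017621680115417578)]
3 [0.4542 0.2876 0.0542] [np.float64(0.0004332565802411302), np.float64(0.00040524203023630705), np.float64(7.150093173645577e-05)]
lid w1 ((303.7809143066406, 241.9856719970703), (75.9250259399414, 79.9656982421875), 84.33138275146484) [0.5181 0.0282 0.141 ]
lid top ((327.6064758300781, 204.46734619140625), (30.249826431274414, 34.25605010986328), 6.441364288330078) [0.5142 0.0276 0.141 ]
lid tri [0.5145 0.0299 0.1497] [np.float64(0.0015087319215659554), np.float64(0.0015087319215659509)]
bar w1 ((238.0, 274.0), (24.0, 62.0), 0.0)
```

View pics/c2.png

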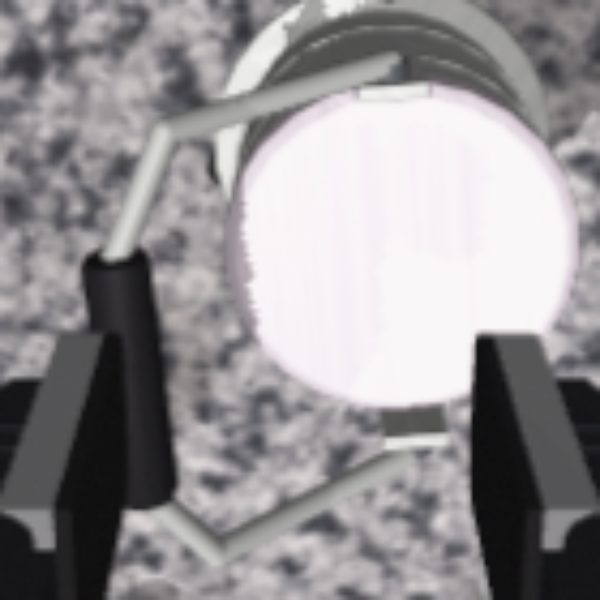

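The crop shows the bar axis from (237.5,245) to (245,301.7) in w1 pixels, and the ears near (302.6,207) and (306.8,285). The platform top measures about (0.4543, 0.2877, 0.054).

```bash
cat >>m.py <<'E'
print("----")
a,b=[plane(W1,p,.193) for p in((237.5,245),(245,301.7))];d=b-a;print("bar",a,b,(a+b)/2,np.linalg.norm(d),np.degrees(np.arctan2(d[1],d[0])))
e,f=[plane(W1,p,.146) for p in((302.6,207),(306.8,285.3))];d=f-e;print("ears",(e+f)/2,np.linalg.norm(d),np.degrees(np.arctan2(d[1],d[0])))
print("bar tri W1,S,T",*tri([W1,S,T],[(241.2,273.3),(347.2,182),(345.2,219.6)]),*tri([W1,S],[(241.2,273.3),(347.2,182)]))
z=r.sense();print(z["tool_pos"],z["orientation"])
E
python3 m.py | sed '1,/----/d'
```

```text
bar [0.4561 0.0126 0.193 ] [ 0.4897 -0.0325  0.193 ] [ 0.4729 -0.01    0.193 ] 0.05626377736946547 -53.281486901592835
ears [0.521 0.025 0.146] 0.08698040948749002 -53.628584265232696
bar tri W1,S,T [ 0.4714 -0.0102  0.1926] [np.float64(0.0012109572022971098), np.float64(0.00014023939603731425), np.float64(0.001217471246612839)] [ 0.4722 -0.0103  0.1922] [np.float64(0.0005676003975859132), np.float64(0.000567600397585906)]
[0.4118 0.1531 0.3319] [[-0.528   0.8492  0.0011]
 [ 0.8492  0.528   0.0002]
 [-0.0004  0.0011 -1.    ]]
```

Bar: 56.3 mm long, centred at (0.472, -0.010, 0.1925). Its direction of -53.4° matches the ears, and hinge centre H ≈ (0.5196, 0.0255) gives θ≈0.91. I'll cage the bar with a 34 mm opening.

```bash

python3 -m jog '[{"dx":-34,"dy":-7,"dz":6,"turn":-0.02,"hand":34},{"dx":-68,"dy":-14,"dz":12,"turn":-0.04,"hand":34},{"dx":-102,"dy":-21,"dz":18,"turn":-0.06,"hand":34},{"dx":-136,"dy":-28,"dz":25,"turn":-0.082,"hand":34},{"dx":-170,"dy":-35,"dz":32,"turn":-0.082,"hand":34}]'
python3 -m jog '[{"dx":0,"dy":0,"dz":0,"turn":0,"hand":34},{"dx":0,"dy":0,"dz":15,"turn":0,"hand":34},{"dx":0,"dy":0,"dz":35,"turn":0,"hand":34},{"dx":0,"dy":0,"dz":50,"turn":0,"hand":34},{"dx":0,"dy":0,"dz":50,"turn":0,"hand":34}]'
python3 - <<'E'
from h import *
s=r.sense();p,R=s["tool_pos"],s["orientation"];print(p,R)
print("to bar, tool axes mm",R.T@(np.array([.472,-.010,.168])-p)*1e3)
c=r.calibration("wrist");cv2.imwrite("pics/w3.png",r.get_image("wrist")[:,:,::-1])
for X in([.472,-.010,.1925],[.5196,.0255,.146]):
    q=c["intrinsics"]@(c["orientation"].T@(np.array(X)-c["eye"]));print(q/q[2])
E
```

```text
t: 4.0
tool_pos: [0.4725, -0.0131, 0.2989]
orientation: [[-0.595, 0.804, 0.0], [0.804, 0.595, -0.0], [-0.0, -0.0, -1.0]]
ft_force: [1.2, 1.1, -0.5]
finger_gap: 0.034
grasp_force: 0.0
t: 4.42
tool_pos: [0.4714, -0.0113, 0.2462]
orientation: [[-0.593, 0.805, -0.005], [0.805, 0.594, -0.0], [0.003, -0.004, -1.0]]
ft_force: [-1.1, -0.5, 0.1]
finger_gap: 0.0341
grasp_force: 0.0
[ 0.4714 -0.0113  0.2462] [[-0.5935  0.8048 -0.0045]
 [ 0.8048  0.5935 -0.0002]
 [ 0.0025 -0.0037 -1.    ]]
to bar, tool axes mm [ 0.4721  1.5688 78.239 ]
[282.3053 234.9608   1.    ]
[356.5028 212.6809   1.    ]
```

View pics/w3.png

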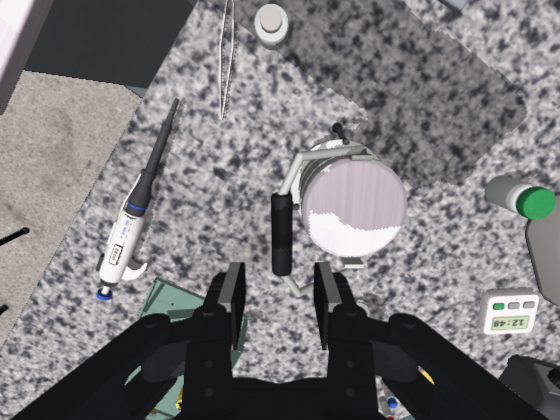

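The bar is centred at (282,234) and vertical in the image. The predicted pixel was (282,235), so the tool is aligned. I'll descend around it.

```bash

python3 -m jog '[{"dx":0,"dy":1,"dz":15,"turn":0,"hand":34},{"dx":0,"dy":1,"dz":33,"turn":0,"hand":34},{"dx":0,"dy":1,"dz":51,"turn":0,"hand":34},{"dx":0,"dy":1,"dz":67,"turn":0,"hand":34},{"dx":0,"dy":1,"dz":78,"turn":0,"hand":34}]'
python3 -m jog '[{"dx":0,"dy":0,"dz":0,"turn":0,"hand":34},{"dx":0,"dy":2,"dz":0,"turn":0,"hand":34},{"dx":0,"dy":5,"dz":0,"turn":0,"hand":34},{"dx":0,"dy":7,"dz":0,"turn":0,"hand":34},{"dx":0,"dy":8,"dz":0,"turn":0,"hand":34}]'
```

```text
t: 4.88
tool_pos: [0.4733, -0.0099, 0.171]
orientation: [[-0.595, 0.804, -0.0], [0.804, 0.595, -0.0], [-0.0, -0.0, -1.0]]
ft_force: [-0.4, -0.8, 0.8]
finger_gap: 0.0339
grasp_force: 0.0
t: 5.3
tool_pos: [0.4805, -0.0044, 0.1722]
orientation: [[-0.596, 0.803, 0.001], [0.803, 0.596, -0.0], [-0.001, 0.001, -1.0]]
ft_force: [-1.5, -0.3, 2.6]
finger_gap: 0.034
grasp_force: 1.0
```

```bash

python3 -m jog '[{"dx":0,"dy":5,"dz":-5,"turn":0,"hand":34},{"dx":0,"dy":10,"dz":-10,"turn":0,"hand":34},{"dx":0,"dy":15,"dz":-14,"turn":0,"hand":34},{"dx":0,"dy":20,"dz":-18,"turn":0,"hand":34},{"dx":0,"dy":25,"dz":-21,"turn":0,"hand":34}]'
python3 -m jog '[{"dx":0,"dy":5,"dz":-2,"turn":0,"hand":34},{"dx":0,"dy":10,"dz":-4,"turn":0,"hand":34},{"dx":0,"dy":15,"dz":-6,"turn":0,"hand":34},{"dx":0,"dy":20,"dz":-7,"turn":0,"hand":34},{"dx":0,"dy":23,"dz":-7,"turn":0,"hand":34}]'
python3 - <<'E'
from h import *
s=r.sense();p,R=s["tool_pos"],s["orientation"];print(p,s["ft_force"])
print("to H",R.T@(np.array([.5196,.0255,.203])-p)*1e3)
cv2.imwrite("pics/w4.png",np.vstack([cv2.resize(r.get_image("wrist")[:,:,::-1],(450,338)),cv2.resize(r.get_image("scene")[140:260,260:420,::-1],(450,338//1))])[:600])
E
```

```text
t: 5.72
tool_pos: [0.5005, 0.0107, 0.193]
orientation: [[-0.596, 0.803, 0.001], [0.803, 0.596, 0.0], [-0.0, 0.001, -1.0]]
ft_force: [-0.9, -1.1, 0.4]
finger_gap: 0.034
grasp_force: 0.4
t: 6.13
tool_pos: [0.5189, 0.0244, 0.1993]
orientation: [[-0.596, 0.803, 0.0], [0.803, 0.596, 0.0], [0.0, 0.0, -1.0]]
ft_force: [-0.1, -0.5, -0.8]
finger_gap: 0.034
grasp_force: 0.2
[0.5189 0.0244 0.1993] [-0.0919 -0.481  -0.8256]
to H [ 0.4208  1.2323 -3.6902]
```

View pics/w4.png

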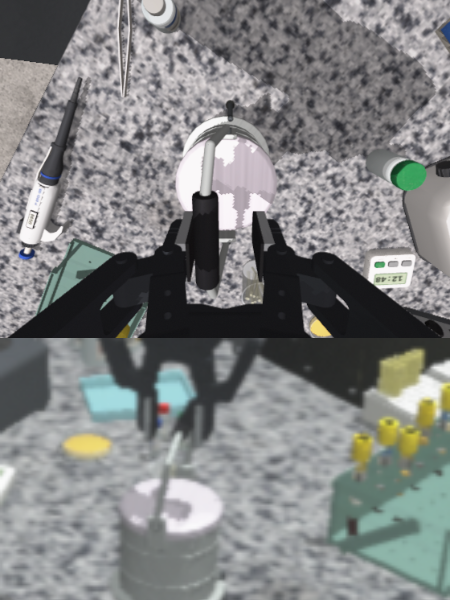

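The handle is nearly upright and lies between the fingers. I'll close on it now.

```bash

python3 -m jog '[{"dx":0,"dy":1,"dz":-3,"turn":0,"hand":30},{"dx":0,"dy":1,"dz":-3,"turn":0,"hand":26},{"dx":0,"dy":1,"dz":-3,"turn":0,"hand":22},{"dx":0,"dy":1,"dz":-3,"turn":0,"hand":19},{"dx":0,"dy":1,"dz":-3,"turn":0,"hand":17}]'
python3 -m jog '[{"dx":0,"dy":0,"dz":0,"turn":0,"hand":14},{"dx":0,"dy":0,"dz":0,"turn":0,"hand":8},{"dx":0,"dy":0,"dz":0,"turn":0,"hand":4},{"dx":0,"dy":0,"dz":0,"turn":0,"hand":4},{"dx":0,"dy":0,"dz":0,"turn":0,"hand":4}]'
python3 -m jog '[{"dx":0,"dy":0,"dz":0,"turn":0,"hand":4},{"dx":0,"dy":0,"dz":-1,"turn":0,"hand":4},{"dx":0,"dy":0,"dz":-2,"turn":0,"hand":4},{"dx":0,"dy":0,"dz":-3,"turn":0,"hand":4},{"dx":0,"dy":0,"dz":-4,"turn":0,"hand":4}]'
python3 -c "
from h import *;s=r.sense();print(s)"
```

```text
t: 6.65
tool_pos: [0.519, 0.0245, 0.2023]
orientation: [[-0.595, 0.803, 0.0], [0.803, 0.595, -0.0], [-0.0, 0.0, -1.0]]
ft_force: [-1.4, -0.9, 0.1]
finger_gap: 0.0168
grasp_force: 0.1
t: 7.07
tool_pos: [0.5191, 0.0245, 0.2025]
orientation: [[-0.596, 0.803, 0.0], [0.803, 0.596, -0.0], [-0.0, 0.0, -1.0]]
ft_force: [-0.4, 0.4, 2.2]
finger_gap: 0.0118
grasp_force: 58.5
t: 7.48
tool_pos: [0.519, 0.0246, 0.2058]
orientation: [[-0.596, 0.803, -0.001], [0.803, 0.596, 0.0], [0.001, -0.001, -1.0]]
ft_force: [0.5, 0.2, -4.0]
finger_gap: 0.0117
grasp_force: 58.4
{'t': 7.4833, 'joint_positions': array([0.0473, 0.0067, 0.0433, 1.6083, 0.0001, 0.9802]), 'joint_vel': array([-0.0037,  0.0014,  0.0301,  0.0235,  0.0002, -0.0005]), 'joint_efforts': array([ -0.0022, -49.414 ,  48.7606,  -0.0483,   0.006 ,   0.0002]), 'tool_pos': array([0.519 , 0.0246, 0.2058]), 'orientation': array([[-0.5956,  0.8033, -0.001 ],
       [ 0.8033,  0.5956,  0.    ],
       [ 0.0006, -0.0008, -1.    ]]), 'ft_force': array([ 0.4785,  0.2092, -3.977 ]), 'wrist_torque': array([-0.0341,  0.054 , -0.0087]), 'grasp_force': 58.39700102806091, 'finger_gap': 0.01174546320443958}
```

```bash

python3 -m jog '[{"dx":0,"dy":0,"dz":-2,"turn":0,"hand":4},{"dx":0,"dy":0,"dz":-4,"turn":0,"hand":4},{"dx":0,"dy":0,"dz":-7,"turn":0,"hand":4},{"dx":0,"dy":0,"dz":-10,"turn":0,"hand":4},{"dx":0,"dy":0,"dz":-14,"turn":0,"hand":4}]'
python3 -m jog '[{"dx":0,"dy":0,"dz":-6,"turn":0,"hand":4},{"dx":0,"dy":0,"dz":-13,"turn":0,"hand":4},{"dx":0,"dy":0,"dz":-20,"turn":0,"hand":4},{"dx":0,"dy":0,"dz":-26,"turn":0,"hand":4},{"dx":0,"dy":0,"dz":-30,"turn":0,"hand":4}]'
python3 -m jog '[{"dx":0,"dy":0,"dz":-3,"turn":0,"hand":4},{"dx":0,"dy":0,"dz":-4,"turn":0,"hand":4},{"dx":0,"dy":0,"dz":-4,"turn":0,"hand":4},{"dx":0,"dy":0,"dz":-4,"turn":0,"hand":4},{"dx":0,"dy":0,"dz":-4,"turn":0,"hand":4}]'
python3 - <<'E'
from h import *
s=r.sense();p,R=s["tool_pos"],s["orientation"];print(p,s["ft_force"],s["wrist_torque"])
print("to plat",R.T@(np.array([.4543,.2877,p[2]])-p)*1e3)
cv2.imwrite("pics/s5.png",np.hstack([cv2.resize(r.get_image("scene")[140:260,260:380,::-1],(400,400)),cv2.resize(r.get_image("top")[150:270,260:380,::-1],(400,400))]))
E
```

```text
t: 7.9
tool_pos: [0.5191, 0.0246, 0.2205]
orientation: [[-0.596, 0.803, -0.0], [0.803, 0.596, 0.0], [0.0, -0.0, -1.0]]
ft_force: [-0.2, -0.4, -4.9]
finger_gap: 0.012
grasp_force: 58.4
t: 8.32
tool_pos: [0.5193, 0.0246, 0.2515]
orientation: [[-0.596, 0.803, 0.001], [0.803, 0.596, 0.0], [-0.001, 0.001, -1.0]]
ft_force: [0.0, -0.0, -4.5]
finger_gap: 0.0118
grasp_force: 58.5
t: 8.73
tool_pos: [0.519, 0.0246, 0.2539]
orientation: [[-0.596, 0.803, -0.001], [0.803, 0.596, -0.0], [0.0, -0.0, -1.0]]
ft_force: [-0.1, 0.9, -4.1]
finger_gap: 0.0119
grasp_force: 58.5
[0.519  0.0246 0.2539] [-0.1093  0.8687 -4.1148] [-0.025   0.0046  0.0133]
to plat [249.8986 104.7411   0.0265]
```

View pics/s5.png

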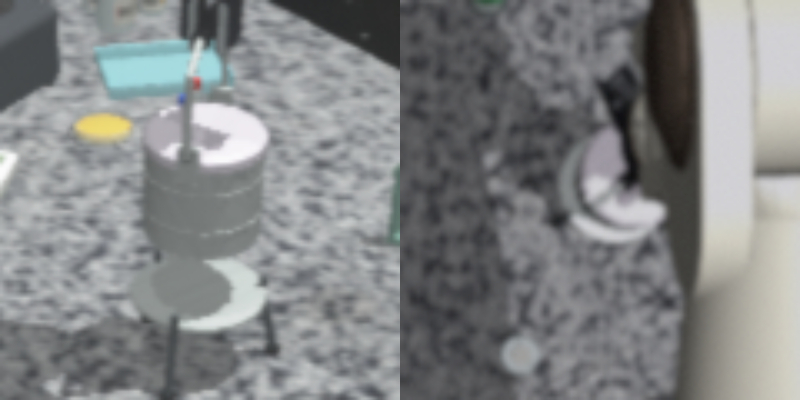

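The canister hangs level, clear of the tripod, at (205,170) in the left crop. Carried load is about 4.5 N. I'll carry it over to the platform.

```bash

python3 -m jog '[{"dx":2,"dy":1,"dz":0,"turn":0,"hand":4},{"dx":7,"dy":3,"dz":0,"turn":0,"hand":4},{"dx":16,"dy":7,"dz":0,"turn":0,"hand":4},{"dx":29,"dy":12,"dz":0,"turn":0,"hand":4},{"dx":45,"dy":19,"dz":0,"turn":0,"hand":4}]'
python3 -m jog '[{"dx":18,"dy":7.5,"dz":0,"turn":0,"hand":4},{"dx":36,"dy":15,"dz":0,"turn":0,"hand":4},{"dx":54,"dy":22.5,"dz":0,"turn":0,"hand":4},{"dx":72,"dy":30,"dz":0,"turn":0,"hand":4},{"dx":90,"dy":38,"dz":0,"turn":0,"hand":4}]'
python3 -m jog '[{"dx":16,"dy":7,"dz":0,"turn":0,"hand":4},{"dx":31,"dy":13,"dz":0,"turn":0,"hand":4},{"dx":45,"dy":19,"dz":0,"turn":0,"hand":4},{"dx":58,"dy":24,"dz":0,"turn":0,"hand":4},{"dx":70,"dy":29,"dz":0,"turn":0,"hand":4}]'
python3 -m jog '[{"dx":13,"dy":5,"dz":0,"turn":0,"hand":4},{"dx":25,"dy":10,"dz":0,"turn":0,"hand":4},{"dx":34,"dy":14,"dz":0,"turn":0,"hand":4},{"dx":41,"dy":17,"dz":0,"turn":0,"hand":4},{"dx":45,"dy":19,"dz":0,"turn":0,"hand":4}]'
python3 -m jog '[{"dx":0,"dy":0,"dz":6,"turn":0,"hand":4},{"dx":0,"dy":0,"dz":13,"turn":0,"hand":4},{"dx":0,"dy":0,"dz":20,"turn":0,"hand":4},{"dx":0,"dy":0,"dz":26,"turn":0,"hand":4},{"dx":0,"dy":0,"dz":30,"turn":0,"hand":4}]'
python3 - <<'E'
from h import *
import pickle
s=r.sense();p,R=s["tool_pos"],s["orientation"];print(p,s["ft_force"],s["wrist_torque"])
print("to plat",R.T@(np.array([.4543,.2877,p[2]])-p)*1e3)
S=r.get_image("scene")[:,:,::-1];pickle.dump(r.calibration("wrist"),open("w6.pkl","wb"));W=r.get_image("wrist")[:,:,::-1]
cv2.imwrite("pics/s6.png",S);cv2.imwrite("pics/w6.png",W)
cv2.imwrite("pics/c6.png",np.hstack([cv2.resize(S[200:320,180:300],(380,380)),W[40:420,100:520]]))
E
```

```text
t: 9.25
tool_pos: [0.5072, 0.0728, 0.2543]
orientation: [[-0.595, 0.804, -0.0], [0.804, 0.595, -0.0], [-0.0, -0.0, -1.0]]
ft_force: [0.9, -0.0, -3.9]
finger_gap: 0.012
grasp_force: 58.4
t: 9.67
tool_pos: [0.4837, 0.1686, 0.2544]
orientation: [[-0.596, 0.803, 0.0], [0.803, 0.596, 0.0], [0.0, 0.0, -1.0]]
ft_force: [0.0, 0.7, -4.8]
finger_gap: 0.012
grasp_force: 58.4
t: 10.08
tool_pos: [0.4653, 0.242, 0.2543]
orientation: [[-0.596, 0.803, -0.0], [0.803, 0.596, 0.0], [0.0, 0.0, -1.0]]
ft_force: [-0.1, -0.4, -4.3]
finger_gap: 0.012
grasp_force: 58.5
t: 10.5
tool_pos: [0.4542, 0.289, 0.2542]
orientation: [[-0.596, 0.803, -0.0], [0.803, 0.596, 0.0], [0.0, -0.0, -1.0]]
ft_force: [-0.3, 0.2, -4.0]
finger_gap: 0.012
grasp_force: 58.5
t: 10.92
tool_pos: [0.4544, 0.2873, 0.2229]
orientation: [[-0.595, 0.804, -0.001], [0.804, 0.595, -0.001], [0.0, -0.001, -1.0]]
ft_force: [0.5, -0.7, -4.3]
finger_gap: 0.0122
grasp_force: 58.5
[0.4544 0.2873 0.2229] [ 0.4836 -0.7076 -4.2705] [-0.0399  0.0127 -0.0076]
to plat [ 0.3916  0.1293 -0.0002]
```

View pics/c6.png

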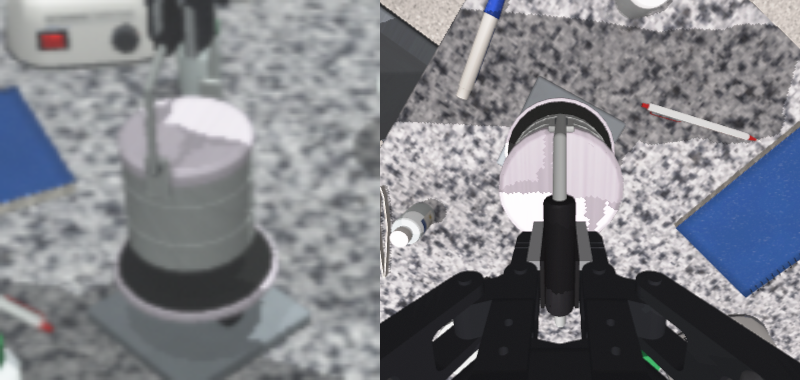

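Both views show the canister level above the platform, with a visible gap. I'll check the centring numerically before lowering.

```bash
python3 - <<'E'
from h import *
import pickle
S=r.calibration("scene");W=pickle.load(open("w6.pkl","rb"))
a,b=(239.05,244.5),(281,225)
print(tri([S,W],[a,b]))
for z in(.155,.160,.165): print(z,plane(S,a,z),plane(W,b,z))
im=cv2.imread("pics/w6.png").astype(int)
for y in(205,215,225,235,245): # lid edges by row
    g=im[y,190:370].min(1);w=np.where(g>150)[0]+190;print(y,w.min(),w.max())
sc=cv2.imread("pics/s6.png").astype(int)
for y in(236,240,245,250,270,275): print("scene",y,' '.join(map(str,sc[y,212:272].min(1))))
E
```

```text
(array([0.4536, 0.2888, 0.1532]), [np.float64(0.0003342115254840435), np.float64(0.0003342115254841005)])
0.155 [0.4514 0.2896 0.155 ] [0.4533 0.2896 0.155 ]
0.16 [0.4453 0.293  0.16  ] [0.4522 0.2911 0.16  ]
0.165 [0.4392 0.2964 0.165 ] [0.4511 0.2926 0.165 ]
205 190 369
215 197 369
225 190 369
235 197 369
245 190 369
scene 236 131 135 138 139 142 147 143 134 134 153 168 172 168 167 145 121 120 142 154 156 165 206 232 238 238 237 237 237 237 238 237 236 236 236 236 236 236 235 235 236 236 235 236 235 226 196 158 142 148 158 160 157 148 140 146 158 168 173 175 176
scene 240 181 167 144 127 120 130 148 166 174 174 174 174 172 158 134 119 120 151 170 174 176 176 175 173 167 175 187 220 232 232 234 236 237 235 234 235 236 236 236 236 237 237 236 236 237 237 230 209 188 181 175 163 157 168 185 193 191 186 180 179
scene 245 170 178 181 176 163 162 167 171 173 173 174 175 173 170 145 120 117 140 164 173 175 174 175 173 168 159 154 152 154 154 154 154 163 167 162 158 157 158 159 158 158 159 161 164 179 187 207 186 172 180 178 175 172 162 154 159 173 189 197 199
scene 250 165 150 125 109 108 119 124 134 157 171 175 175 173 153 126 118 116 117 131 142 147 161 162 157 154 156 166 171 172 172 172 173 173 174 175 176 175 176 177 176 175 172 160 142 126 115 118 145 168 178 187 190 189 193 191 175 149 133 134 148
scene 270 177 178 170 146 119 105 106 113 117 112 109 110 111 112 112 113 115 114 114 115 115 116 117 117 118 118 117 118 117 117 117 116 116 116 116 115 114 113 112 111 109 107 105 103 106 113 117 119 147 154 130 109 113 124 137 148 156 162 167 165
scene 275 141 135 127 133 151 164 172 155 114 97 104 107 110 113 118 122 121 117 117 118 119 116 115 116 116 117 117 118 118 117 117 116 116 116 115 115 118 123 120 112 110 107 105 103 100 100 106 93 70 61 63 95 160 179 148 115 111 114 104 96
```

The lid centre is at (0.4536, 0.2888) and the platform centre at (0.4543, 0.2877), about 1 mm apart. Expected touch is at TCP z≈0.197. I'll lower 15 mm, then creep.

```bash

python3 -m jog '[{"dx":0,"dy":0,"dz":3,"turn":0,"hand":4},{"dx":0,"dy":0,"dz":6,"turn":0,"hand":4},{"dx":0,"dy":0,"dz":9,"turn":0,"hand":4},{"dx":0,"dy":0,"dz":12,"turn":0,"hand":4},{"dx":0,"dy":0,"dz":14,"turn":0,"hand":4}]'
for i in 1; do
python3 -m jog '[{"dx":0,"dy":0,"dz":0.4,"turn":0,"hand":4},{"dx":0,"dy":0,"dz":0.8,"turn":0,"hand":4},{"dx":0,"dy":0,"dz":1.2,"turn":0,"hand":4},{"dx":0,"dy":0,"dz":1.6,"turn":0,"hand":4},{"dx":0,"dy":0,"dz":2,"turn":0,"hand":4}]'
done
python3 -m jog '[{"dx":0,"dy":0,"dz":0.4,"turn":0,"hand":4},{"dx":0,"dy":0,"dz":0.8,"turn":0,"hand":4},{"dx":0,"dy":0,"dz":1.2,"turn":0,"hand":4},{"dx":0,"dy":0,"dz":1.6,"turn":0,"hand":4},{"dx":0,"dy":0,"dz":2,"turn":0,"hand":4}]'
```

```text
t: 11.43
tool_pos: [0.4545, 0.2879, 0.2099]
orientation: [[-0.596, 0.803, -0.0], [0.803, 0.596, -0.0], [0.0, -0.0, -1.0]]
ft_force: [0.2, -0.2, -4.2]
finger_gap: 0.012
grasp_force: 58.5
t: 11.85
tool_pos: [0.4546, 0.288, 0.2084]
orientation: [[-0.596, 0.803, 0.0], [0.803, 0.596, 0.0], [-0.0, 0.0, -1.0]]
ft_force: [-0.5, -0.3, -4.2]
finger_gap: 0.012
grasp_force: 58.5
t: 12.27
tool_pos: [0.4545, 0.2879, 0.2062]
orientation: [[-0.596, 0.803, -0.0], [0.803, 0.596, 0.0], [0.0, -0.0, -1.0]]
ft_force: [-0.2, 0.0, -3.7]
finger_gap: 0.0119
grasp_force: 58.5
```

```bash

python3 -m jog '[{"dx":0,"dy":0,"dz":0.4,"turn":0,"hand":4},{"dx":0,"dy":0,"dz":0.8,"turn":0,"hand":4},{"dx":0,"dy":0,"dz":1.2,"turn":0,"hand":4},{"dx":0,"dy":0,"dz":1.6,"turn":0,"hand":4},{"dx":0,"dy":0,"dz":2,"turn":0,"hand":4}]'
python3 -m jog '[{"dx":0,"dy":0,"dz":0.4,"turn":0,"hand":4},{"dx":0,"dy":0,"dz":0.8,"turn":0,"hand":4},{"dx":0,"dy":0,"dz":1.2,"turn":0,"hand":4},{"dx":0,"dy":0,"dz":1.6,"turn":0,"hand":4},{"dx":0,"dy":0,"dz":2,"turn":0,"hand":4}]'
```

```text
t: 12.68
tool_pos: [0.4546, 0.2879, 0.2042]
orientation: [[-0.596, 0.803, -0.0], [0.803, 0.596, -0.0], [-0.0, -0.0, -1.0]]
ft_force: [-1.5, 0.0, -4.2]
finger_gap: 0.012
grasp_force: 58.5
t: 13.1
tool_pos: [0.4546, 0.288, 0.2023]
orientation: [[-0.596, 0.803, 0.0], [0.803, 0.596, 0.0], [0.0, 0.0, -1.0]]
ft_force: [-1.1, -0.3, -3.6]
finger_gap: 0.0117
grasp_force: 58.5
```

Now 1 mm per call, one call at a time.

```bash

python3 -m jog '[{"dx":0,"dy":0,"dz":0.3,"turn":0,"hand":4},{"dx":0,"dy":0,"dz":0.6,"turn":0,"hand":4},{"dx":0,"dy":0,"dz":0.9,"turn":0,"hand":4},{"dx":0,"dy":0,"dz":1.2,"turn":0,"hand":4},{"dx":0,"dy":0,"dz":1.5,"turn":0,"hand":4}]'
```

```text
t: 13.52
tool_pos: [0.4546, 0.288, 0.2008]
orientation: [[-0.596, 0.803, 0.0], [0.803, 0.596, 0.0], [0.0, 0.0, -1.0]]
ft_force: [0.4, -1.0, -3.7]
finger_gap: 0.0122
grasp_force: 58.5
```

```bash

python3 -m jog '[{"dx":0,"dy":0,"dz":0.2,"turn":0,"hand":4},{"dx":0,"dy":0,"dz":0.4,"turn":0,"hand":4},{"dx":0,"dy":0,"dz":0.6,"turn":0,"hand":4},{"dx":0,"dy":0,"dz":0.8,"turn":0,"hand":4},{"dx":0,"dy":0,"dz":1,"turn":0,"hand":4}]'
```

```text
t: 13.93
tool_pos: [0.4546, 0.288, 0.1998]
orientation: [[-0.596, 0.803, -0.0], [0.803, 0.596, 0.0], [0.0, 0.0, -1.0]]
ft_force: [0.4, -0.3, -3.9]
finger_gap: 0.0119
grasp_force: 58.5
```

```bash

python3 -m jog '[{"dx":0,"dy":0,"dz":0.2,"turn":0,"hand":4},{"dx":0,"dy":0,"dz":0.4,"turn":0,"hand":4},{"dx":0,"dy":0,"dz":0.6,"turn":0,"hand":4},{"dx":0,"dy":0,"dz":0.8,"turn":0,"hand":4},{"dx":0,"dy":0,"dz":1,"turn":0,"hand":4}]'
```

```text
t: 14.35
tool_pos: [0.4547, 0.288, 0.1994]
orientation: [[-0.596, 0.803, 0.001], [0.803, 0.596, 0.0], [-0.0, 0.001, -1.0]]
ft_force: [-0.6, -1.6, 2.7]
finger_gap: 0.0121
grasp_force: 59.3
```

```bash

python3 -m jog '[{"dx":0,"dy":0,"dz":0.2,"turn":0,"hand":4},{"dx":0,"dy":0,"dz":0.4,"turn":0,"hand":4},{"dx":0,"dy":0,"dz":0.6,"turn":0,"hand":4},{"dx":0,"dy":0,"dz":0.8,"turn":0,"hand":4},{"dx":0,"dy":0,"dz":1,"turn":0,"hand":4}]'
```

```text
t: 14.77
tool_pos: [0.4549, 0.2882, 0.1993]
orientation: [[-0.596, 0.803, 0.002], [0.803, 0.596, 0.001], [-0.0, 0.002, -1.0]]
ft_force: [-2.1, -1.7, 10.6]
finger_gap: 0.0119
grasp_force: 60.0
```

It touched: Fz went from -3.9 to +2.7 N at z≈0.1994, while the second call pressed further. I'll back off 1 mm and then release.

```bash

python3 -m jog '[{"dx":0,"dy":0,"dz":-0.4,"turn":0,"hand":4},{"dx":0,"dy":0,"dz":-0.8,"turn":0,"hand":4},{"dx":0,"dy":0,"dz":-1,"turn":0,"hand":4},{"dx":0,"dy":0,"dz":-1,"turn":0,"hand":4},{"dx":0,"dy":0,"dz":-1,"turn":0,"hand":4}]'
```

```text
t: 15.18
tool_pos: [0.4548, 0.2881, 0.1993]
orientation: [[-0.596, 0.803, 0.001], [0.803, 0.596, 0.001], [-0.0, 0.001, -1.0]]
ft_force: [0.1, -0.1, 6.2]
finger_gap: 0.0119
grasp_force: 59.6
```

```bash

python3 -c "
from h import *
for i in range(2): print(r.sense()['ft_force']); r.get_image('scene')"
```

```text
[ 0.1241 -0.0791  6.1955]
[ 0.2051 -0.678   4.8884]
```

```bash

python3 -m jog '[{"dx":0,"dy":0,"dz":-0.2,"turn":0,"hand":4},{"dx":0,"dy":0,"dz":-0.4,"turn":0,"hand":4},{"dx":0,"dy":0,"dz":-0.5,"turn":0,"hand":4},{"dx":0,"dy":0,"dz":-0.5,"turn":0,"hand":4},{"dx":0,"dy":0,"dz":-0.5,"turn":0,"hand":4}]'
python3 -m jog '[{"dx":0,"dy":0,"dz":0,"turn":0,"hand":14},{"dx":0,"dy":0,"dz":0,"turn":0,"hand":18},{"dx":0,"dy":0,"dz":0,"turn":0,"hand":24},{"dx":0,"dy":0,"dz":0,"turn":0,"hand":32},{"dx":0,"dy":0,"dz":0,"turn":0,"hand":40}]'
python3 - <<'E'
from h import *
print(r.sense()["ft_force"],r.sense()["finger_gap"])
S=r.get_image("scene")[:,:,::-1];W=r.get_image("wrist")[:,:,::-1]
cv2.imwrite("pics/c7.png",np.hstack([cv2.resize(S[200:320,180:300],(380,380)),W[40:420,100:520]]))
E
```

```text
t: 15.7
tool_pos: [0.4546, 0.288, 0.1993]
orientation: [[-0.596, 0.803, 0.0], [0.803, 0.596, 0.0], [-0.0, 0.0, -1.0]]
ft_force: [0.1, -0.3, 4.1]
finger_gap: 0.0124
grasp_force: 59.4
t: 16.12
tool_pos: [0.4545, 0.2879, 0.199]
orientation: [[-0.596, 0.803, -0.0], [0.803, 0.596, -0.0], [0.0, -0.001, -1.0]]
ft_force: [-0.0, 1.2, 0.9]
finger_gap: 0.04
grasp_force: 0.0
[-0.0109  1.1568  0.8858] 0.039981429098604165
```

View pics/c7.png

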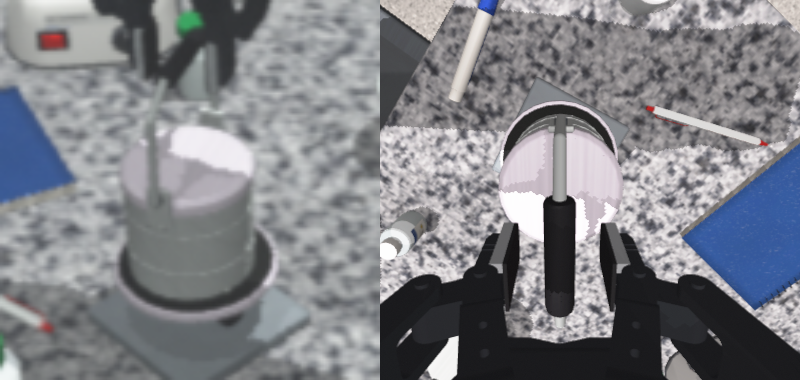

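The canister stands level and centred on the platform, with the handle upright and free between the open fingers. I'll retreat straight up.

```bash

python3 -m jog '[{"dx":0,"dy":0,"dz":-5,"turn":0,"hand":40},{"dx":0,"dy":0,"dz":-15,"turn":0,"hand":40},{"dx":0,"dy":0,"dz":-30,"turn":0,"hand":40},{"dx":0,"dy":0,"dz":-50,"turn":0,"hand":40},{"dx":0,"dy":0,"dz":-70,"turn":0,"hand":40}]'
python3 -m jog '[{"dx":0,"dy":0,"dz":-15,"turn":0,"hand":40},{"dx":0,"dy":0,"dz":-25,"turn":0,"hand":40},{"dx":0,"dy":0,"dz":-30,"turn":0,"hand":40},{"dx":0,"dy":0,"dz":-30,"turn":0,"hand":40},{"dx":0,"dy":0,"dz":-30,"turn":0,"hand":40}]'
python3 -c "
from h import *
print(r.sense()['tool_pos'],r.sense()['ft_force'],abs(r.sense()['joint_vel']).max());r.close_job()"
```

```text
t: 16.63
tool_pos: [0.4544, 0.2879, 0.2708]
orientation: [[-0.596, 0.803, 0.0], [0.803, 0.596, 0.0], [0.0, 0.0, -1.0]]
ft_force: [0.2, 1.6, 0.4]
finger_gap: 0.04
grasp_force: 0.0
t: 17.05
tool_pos: [0.4546, 0.288, 0.2993]
orientation: [[-0.596, 0.803, 0.0], [0.803, 0.596, 0.0], [-0.0, 0.0, -1.0]]
ft_force: [-0.1, 0.1, -0.7]
finger_gap: 0.0398
grasp_force: 0.0
[0.4546 0.288  0.2993] [-0.0763  0.1223 -0.7312] 0.023356229623366653
the job is handed in; nothing more can be done
```

The canister was lifted by its raised handle and set level on the platform, about 1 mm off centre when checked before lowering; the creep ran one call past first touch (Fz about 10 N), I eased that off and released, and handed in at 17 s.

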